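Clear the spares chest's lid and hold it at 60 degrees for the stay

TASK

The stay of the blue steel spares chest no longer grips, so its lid falls shut, and I need it held while I tighten the stay screw. First, with the lid still shut, take the brass ring and the steel flanged bush out of the tray on top of the lid and put each into the compartment of the black sorting tray that already holds one like it; then raise the lid by its pull bar to 60 degrees from shut (4 degrees either way will do) and finish with the gripper still holding the bar there: do not let go. Leave the shears, the felt-topped pot and the loupe where they lie.

Things in the scene. Friction and masses are not known exactly. Their poses are not given: they have to be found in the camera images.
- chest: blue sheet-steel chest, 220 deep (x) x 260 wide (y), fixed to the bench. Origin: centre of its underside; front faces its -x side, hinge along its far (+x) edge. The shut lid's top is a tray: floor 109 mm above the underside, rim 13 mm higher, a wall as high along y = 0; a left (+y) and a right (-y) compartment, each 214 x 125 mm inside
- stay_screw (a point): middle of the brass thumb screw on the chest's right (-y) side, near the hinge. A flat steel arc, part of the lid, slides past it; the arc's red dot stands at the screw when the lid is open 60 degrees
- lid: the chest's lid with its pull bar, about 0.8 kg; origin in the middle of the hinge line. Its axes are the chest's when shut and it turns about +y as the front edge rises, so its z axis leans from vertical by the opening angle: 0 shut, 1.047 rad = 60 degrees, stop at 1.75. No spring and hardly any friction: falls shut when let go below 90 degrees
- lid_hinge (a point): middle of the hinge line, which runs along the chest's y axis; 112 mm behind the chest's centre and 107 mm above its underside
- bar_middle (a point): middle of the pull bar, a round steel bar 10 mm thick along the chest's y axis, straight for 98 mm, its axis 45 mm in front of the lid's front edge and 113 mm above the chest's underside when shut (from the hinge line 267 mm forward, 6 mm up). Moves with the lid; may turn between the finger pads
- spacer_ring: loose brass spacer ring, 36 mm outside, 20 mm bore, 14 mm high, 60 g, lies flat in one compartment of the lid's tray. Origin: centre of its underside
- flange_bush: loose steel bush standing on its flange in the other compartment of the lid's tray, 50 g: flange 34 mm across and 5 mm high, shank 18 mm across up to 34 mm. Origin: centre of its underside
- sorting_tray: black open tray on the bench, 250 (x) x 150 (y) x 30 mm, walls 4 mm, floor 10 mm above its underside, fixed; a wall along its x = 0 splits it into two compartments, each 119 x 142 mm inside. Origin: centre of its underside
- tray_ring: second brass ring, same size as the first, loose in one compartment of the sorting tray, towards its left (+y) wall
- tray_bush: second steel bush, same size as the first, loose in the other compartment of the sorting tray, towards its left (+y) wall
- shears_mid: bystander: black-handled shears, 191 x 80 x 8 mm, flat on the bench to the left
- felt_cup: bystander: white pot with a black felt top, 38 mm across, 66 mm high, behind the gap between chest and tray
- loupe: bystander: small folding loupe, 36 x 30 x 16 mm, on the bench on the robot's side of the gap between chest and tray

How it is judged:
On the way, in this order (a step that is already met when the one before it is completed fails the run):
1. ring and bush are each released in the sorting-tray compartment of their like, the lid still shut (under 6 degrees) (y of spacer_ring in the frame of sorting_tray between -0.071 and 0.071 m and z of spacer_ring in the frame of sorting_tray between 0.004 and 0.032 m and ((x of spacer_ring in the frame of sorting_tray between 0.002 and 0.121 m and x of tray_ring in the frame of sorting_tray above 0 m) or (x of spacer_ring in the frame of sorting_tray between -0.121 and -0.002 m and x of tray_ring in the frame of sorting_tray below 0 m)) and linear speed of each of spacer_ring, flange_bush below 0.03 m/s and y of flange_bush in the frame of sorting_tray between -0.071 and 0.071 m and z of flange_bush in the frame of sorting_tray between 0.004 and 0.032 m and ((x of flange_bush in the frame of sorting_tray between 0.002 and 0.121 m and x of tray_bush in the frame of sorting_tray above 0 m) or (x of flange_bush in the frame of sorting_tray between -0.121 and -0.002 m and x of tray_bush in the frame of sorting_tray below 0 m)) and contact force between the fingers and spacer_ring below 0.2 N and contact force between the fingers and flange_bush below 0.2 N and angle between lid's own z axis and vertical below 0.105 rad), for 0.2 s.
2. the lid is held by its pull bar at 60 +- 4 degrees (angle between lid's own z axis and vertical between 0.977 and 1.117 rad and contact force between the fingers and lid above 0.8 N and distance between the grasp point and bar_middle below 0.075 m), for 0.2 s.
At the end, for the whole second after the job is handed in: The lid is at rest at 56 to 64 degrees, borne by the fingers alone (over 0.8 N, tool point within 75 mm of the pull bar's middle); the brass ring and the steel bush lie released on the sorting tray's floor, each in the compartment with its like (all of step 2 and y of spacer_ring in the frame of sorting_tray between -0.071 and 0.071 m and z of spacer_ring in the frame of sorting_tray between 0.004 and 0.032 m and ((x of spacer_ring in the frame of sorting_tray between 0.002 and 0.121 m and x of tray_ring in the frame of sorting_tray above 0 m) or (x of spacer_ring in the frame of sorting_tray between -0.121 and -0.002 m and x of tray_ring in the frame of sorting_tray below 0 m)) and linear speed of each of spacer_ring, flange_bush below 0.03 m/s and y of flange_bush in the frame of sorting_tray between -0.071 and 0.071 m and z of flange_bush in the frame of sorting_tray between 0.004 and 0.032 m and ((x of flange_bush in the frame of sorting_tray between 0.002 and 0.121 m and x of tray_bush in the frame of sorting_tray above 0 m) or (x of flange_bush in the frame of sorting_tray between -0.121 and -0.002 m and x of tray_bush in the frame of sorting_tray below 0 m)) and contact force between the fingers and spacer_ring below 0.2 N and contact force between the fingers and flange_bush below 0.2 N and angular speed of lid below 0.08 rad/s); the arm keeps its last pose, push and grip.
It fails at once if a part is still on the chest, or off the sorting tray's floor, when the lid is raised more than 12 degrees (angle between lid's own z axis and vertical above 0.21 rad and z of any of spacer_ring, flange_bush in the frame of sorting_tray above 0.05 m).
It fails at once if the black-handled shears shifted by more than 30 mm (distance of shears_mid from where it was at the start of the episode above 0.03 m).
It fails at once if the white pot with black felt top shifted by more than 30 mm (distance of felt_cup from where it was at the start of the episode above 0.03 m).
It fails at once if the loupe shifted by more than 30 mm (distance of loupe from where it was at the start of the episode above 0.03 m).
It also fails if it takes over 72 s, if anything falls off the work surface, if the arm or the gripper's body presses on something with over 40 N, if the wrist force passes 120 N, or if a joint passes its speed limit or range.

ROBOT

A 6-joint arm with a two-finger parallel gripper is mounted at the origin on a cart in front of the work surface, level with it; the furniture and walls round the work are solid. World frame = base frame: x ahead of the robot, y to its left, z up, the work surface at z = 0. Lengths are in m, angles in rad, forces in N, time in s.
With the tool pointing down it reaches from about 0.25 to 0.725 m from the base axis. Payload 9.7 kg.
Tool frame: the origin (TCP) lies between the finger pads, 19 mm behind the fingertips; this is the grasp point; z points along the fingers, y is the direction in which the jaws open and shut (so a half turn about z gives the same grasp; the last joint's range is limited). The gripper opens to 85 mm and grips with 20 to 120 N. Pads are 22 mm wide; open, the fingers measure 114 mm over their backs; the gripper's body (76 mm by 85 mm) begins 54 mm behind the grasp point. The pads swing forward as they close: fully open they stand 13 mm farther back than shut.
Start: joints at [1.116, 0.087, 0.176, 1.66, 0, 1.571], TCP at [0.242, 0.494, 0.25] pointing down, gripper open.
Joint ranges: [-3.13, 3.13], [-0.85, 1.81], [-1.15, 1.24], [-2.2, 2.28], [-1.44, 1.52], [-3.14, 3.14]. Speed limits (rad/s): [2.22, 2.22, 2.57, 3.14, 3.14, 3.14].

INTERFACE

Orientations are given as a unit quaternion [w, x, y, z].
In Python, from cell import manip gives the robot as it stands. The module is installed in compiled form; this text tells all that it offers.
- The arm moves only by the tool carry_out, never from a script. Its argument "deltas" is a list of rows, each an object of numbers: "ax", "ay", "az": the turn, a rotation vector about the tool's x, y, z in units of 5 degrees (1.0 is 5 degrees); "dx", "dy", "dz": the shift along the tool's x, y, z in units of 25 mm (1.0 is 25 mm); "jaw": the closure in counts, from 0 (fully open) to 255 (shut). A call has 1 to 10 rows; each row shifts and turns the pose as measured when the row begins, along the tool's axes as they then stand; what a row does not reach is not made up. A row lasts 1/12 s, in which the tool goes at most 41.7 mm and 7.16 degrees, less where a joint would pass 70% of its speed; a pose out of reach is approached as far as the arm can. A call is refused whole if a number of a shift passes 1 or a number of a turn 1, either way. A call with a gripper value outside its range is refused whole. The fingers move at their own pace and stop on an object; the grip force is fixed at half the most. Time passes only in rows, so rows that do not move let the fingers close. It gives the time, the measured TCP pose, the force and the opening at its end, in the units of the state.
- manip.get_obs(): the state, without advancing time (a new reading comes with each control period).
- manip.get_image(name): name is "side" or "top"; returns the picture (384x512x3 uint8, red, green, blue); there is no depth.
- manip.camera_info(name): a dict with "K" (3x3 intrinsics, pixels), "eye" and "rotation" of the camera in the world. Camera axes: x right, y down, z forward; pixel columns grow to the right and rows downward; lengths in m; the calibration is good to about 2 mm. A picture is of the moment at which its call begins. camera_info takes no time and is no camera call.
- manip.sign_off(): hands the job in, once; it reports no verdict.
The state is a dict: "time": time; "q": joint angles; "dq": joint speeds; "joint_efforts": joint torques, N m; "position": TCP position; "ee_rot": TCP orientation; "force": force on the tool from outside, world axes, zero at the start; "ft_torque": the same for the moment, N m; "gripper_width": finger opening in m.
Only numpy, scipy, OpenCV 4.12 (cv2) and the standard library are available. Lean on these libraries where they do the work, as an engineer would, in place of code of your own. Each camera call takes 0.05 s, during which the arm holds its last target. There are 200 camera calls.

## Working session

There is one attempt and no reset: what is moved stays moved. The work goes in short steps, Python scripts to look and compute and a tool call to move; the robot and the scene stay as the last step left them, time stands still between calls to the robot, and variables do not carry over. Pictures are saved under pics/ and viewed, about 8 in all and at most 12, crops included, and the job is handed in when it is done.

Besides the shell and the picture viewer there is one more tool, called as a command line: name --argument value ..., lists and objects as JSON in quotes. carry_out: Moves the arm, as the interface text tells. Its arguments: {"type":"object","properties":{"deltas":{"type":"array"}},"required":["deltas"]}

```bash
mkdir -p pics
python3 - <<'E'
from cell import manip
import cv2,numpy as np
np.set_printoptions(precision=4,suppress=True)
o=manip.get_obs();print(o)
for n in("side","top"):
    im=manip.get_image(n);cv2.imwrite(f"pics/{n}0.png",im[:,:,::-1]);print(n,manip.camera_info(n))
a=[cv2.imread(f"pics/{n}0.png") for n in("side","top")]
E
```

```text
{'time': 0.0, 'q': array([1.116 , 0.0875, 0.1751, 1.6598, 0.    , 1.5708]), 'dq': array([-0.0002,  0.0003, -0.0011,  0.0007,  0.0008,  0.0015]), 'joint_efforts': array([  0.0039, -52.0391,  46.4794,   0.0167,   0.0002,   0.    ]), 'position': array([0.2415, 0.4939, 0.2493]), 'ee_rot': array([-0.0002,  0.2255,  0.9743, -0.0006]), 'force': array([0.6628, 0.3331, 0.3433]), 'ft_torque': array([-0.0639, -0.0456, -0.0112]), 'gripper_width': 0.08497580483561326}
side {'K': array([[357.8444,   0.    , 259.2753],
       [  0.    , 357.8444, 193.8844],
       [  0.    ,   0.    ,   1.    ]]), 'eye': array([ 0.3814, -0.8777,  0.4495]), 'rotation': array([-0.5613,  0.8208, -0.0834,  0.0652])}
top {'K': array([[386.6781,   0.    , 252.4984],
       [  0.    , 386.6781, 186.3075],
       [  0.    ,   0.    ,   1.    ]]), 'eye': array([0.4555, 0.057 , 1.4423]), 'rotation': array([ 0.033 , -0.701 ,  0.7114, -0.0377])}
```

View pics/top0.png

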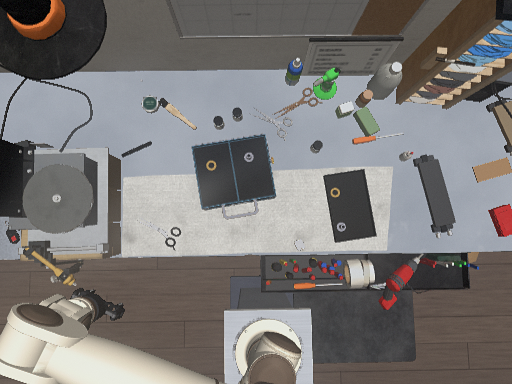

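View pics/side0.png

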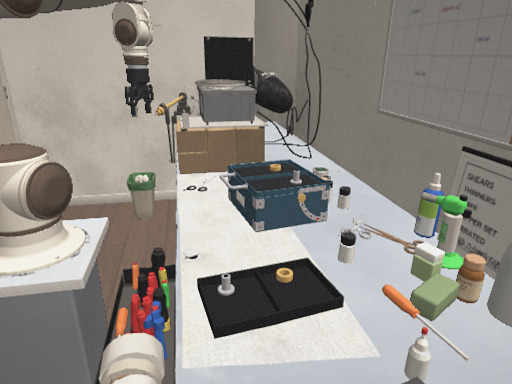

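Top view: the chest is at about (233,170), with the ring at (211,165), the bush at (248,157) and the bar at (240,211). The sorting tray is at (350,205), with its ring at (335,192) and its bush at (341,227). Side view: ring (275,168), bush (296,176), tray ring (285,275), tray bush (226,285). I'll zoom in and measure.

```bash
cat > h.py <<'E'
import numpy as np,cv2
from cell import manip
from scipy.spatial.transform import Rotation as R
np.set_printoptions(precision=4,suppress=True)
def cam(n):
    c=manip.camera_info(n);return c["K"],np.array(c["eye"]),R.from_quat(c["rotation"],scalar_first=True).as_matrix()
def ray(n,p):
    K,e,r=cam(n);d=r@np.linalg.solve(K,[p[0],p[1],1.]);return e,d/np.linalg.norm(d)
def onz(n,p,z):
    e,d=ray(n,p);return e+d*(z-e[2])/d[2]
def tri(pt,ps):
    A=0;b=0
    for n,p in(("top",pt),("side",ps)):
        e,d=ray(n,p);M=np.eye(3)-np.outer(d,d);A=A+M;b=b+M@e
    x=np.linalg.solve(A,b);return x,[float(np.linalg.norm(np.cross(x-ray(n,p)[0],ray(n,p)[1]))) for n,p in(("top",pt),("side",ps))]
def proj(n,X):
    K,e,r=cam(n);c=K@(r.T@(np.array(X)-e));return c[:2]/c[2]
E
python3 - <<'E'
from h import *
t=cv2.imread("pics/top0.png");s=cv2.imread("pics/side0.png")
print(onz("top",(233,170),.11),onz("top",(300,220),0), proj("top",[.2415,.4939,.2493]),proj("side",[.2415,.4939,.2493]))
def up(im,x,y,w,h,k):return cv2.resize(im[y:y+h,x:x+w],None,fx=k,fy=k,interpolation=cv2.INTER_CUBIC)
A=up(t,185,125,200,130,4);cv2.imwrite("pics/a.png",A)
B=up(s,190,150,160,185,3);cv2.imwrite("pics/b.png",B)
for n,im in(("top",t),("side",s)):
    hsv=cv2.cvtColor(im,cv2.COLOR_BGR2HSV);m=cv2.inRange(hsv,(12,100,80),(30,255,255))
    N,l,st,c=cv2.connectedComponentsWithStats(m)
    for i in range(1,N):
        if 15<st[i,4]<400 and 150<c[i][1]<300 and 190<c[i][0]<360: print(n,"brass",c[i],st[i])
E
```

```text
[0.6472 0.1141 0.11  ] [ 0.4718 -0.1284  0.    ] [105.9304 298.896 ] [140.9434 112.8747]
top brass [210.7959 165.3469] [206 161  10  10  49]
top brass [334.7333 192.4222] [330 188  10   9  45]
top brass [282.4091 261.5   ] [280 259   7   6  22]
side brass [274.9571 167.1286] [270 164  11   7  70]
side brass [301.3333 197.2708] [298 194   8   8  48]
side brass [284.08   274.6089] [276 267  17  16 225]
```

View pics/a.png

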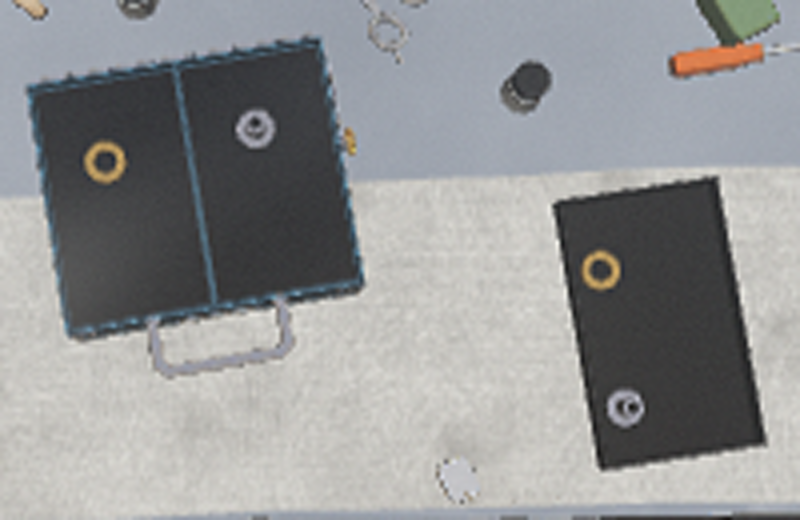

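View pics/b.png

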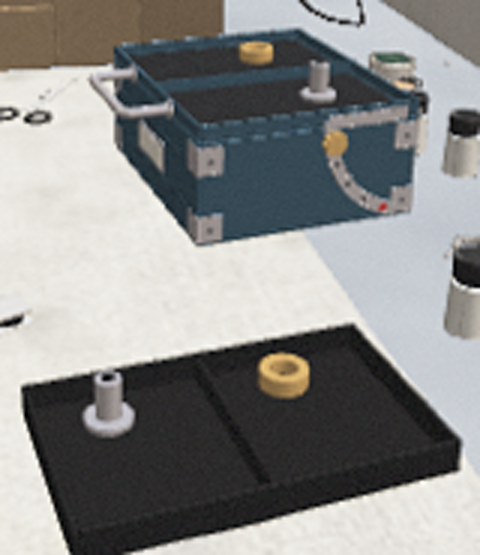

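Enlarged pictures, in crop-a pixels: chest rim corners (30,88), (320,42), (360,288), (70,337); bar ends about (165,372) and (285,352); tray corners (555,203), (717,180), (765,443), (600,468). Crop b shows both bushes standing upright and the rings lying flat, with the stay screw at (336,143).

Run:
```python
from h import *
A=lambda x,y:((x+.5)/4-.5+185,(y+.5)/4-.5+125)
B=lambda x,y:((x+.5)/3-.5+190,(y+.5)/3-.5+150)
ch=np.array([onz("top",A(*p),.122)[:2] for p in[(30,88),(320,42),(360,288),(70,337)]])
c=ch.mean(0);d=(ch[0]+ch[1]-ch[2]-ch[3]);print("chest",ch.tolist(),c,"yaw",np.degrees(np.arctan2(d[1],d[0])))
tr=np.array([onz("top",A(*p),.03)[:2] for p in[(555,203),(717,180),(765,443),(600,468)]])
d=(tr[0]+tr[1]-tr[2]-tr[3]);print("tray",tr.tolist(),tr.mean(0),"yaw",np.degrees(np.arctan2(d[1],d[0])))
print("ring",tri((210.8,165.35),(274.95,167.13)), onz("top",(210.8,165.35),.123))
print("tring",tri((334.73,192.42),(284.08,274.6)))
# bush: flange circle top / side flange centre
print("bush flange",tri(A(256,128),B(319,93)),"top end",tri(A(257,124),B(320,62)),onz("top",A(256,128),.114))
print("tbush flange",tri(A(625,407),B(109,415)),onz("top",A(625,407),.015))
print("bar mid",tri(A(226,361),B(130,100)),"ends on z.113",onz("top",A(158,373),.113),onz("top",A(293,350),.113))
print("bar ends side", [onz("side",B(*p),.113) for p in((97,84),(120,110))])
print("screw",tri(A(349,141),B(336,143)))
print("rim corners 2view", tri(A(360,288),B(193,137)),tri(A(320,42),B(416,98)),tri(A(30,88),B(288,30)))
print("tray corners 2view",tri(A(765,443),B(82,555)),tri(A(717,180),B(459,440)),tri(A(555,203),B(353,325)),tri(A(600,468),B(23,387)))
print("loupe",onz("top",A(458,480),.01),"pot",onz("top",A(530,78),.066))
```

```text
chest [[0.729168846937711, 0.25430299844516263], [0.7662947570977164, 0.0023883766064567227], [0.5514001671360111, -0.02794178628167507], [0.5131759337095889, 0.22014175661211433]] [0.64   0.1122] yaw 8.51233457079601
tray [[0.6339219659783427, -0.2151898642994129], [0.6531691370815879, -0.36561985822455156], [0.4116735385772284, -0.398680532349355], [0.3914977484965553, -0.24790422077413177]] [ 0.5226 -0.3068] yaw 7.7402855476189165
ring (array([0.6655, 0.1904, 0.1143]), [0.001605129136374136, 0.0016051291363740712]) [0.6625 0.1898 0.123 ]
tring (array([ 0.5729, -0.2582,  0.016 ]), [0.0014463717689165909, 0.0014463717689164432])
bush flange (array([0.6947, 0.0587, 0.1114]), [0.0015114212512798051, 0.0015114212512796642]) top end (array([0.6931, 0.0576, 0.1431]), [0.0021032281868655794, 0.0021032281868654922]) [0.6928 0.0591 0.114 ]
tbush flange (array([ 0.4471, -0.2768,  0.0129]), [0.0011227126910142958, 0.0011227126910143116]) [ 0.446  -0.2762  0.015 ]
bar mid (array([0.5035, 0.0862, 0.1061]), [0.0123935451969011, 0.012393545196901053]) ends on z.113 [0.4816 0.146  0.113 ] [0.4996 
[... 169 characters left out ...]
960804850939058])
rim corners 2view (array([ 0.5534, -0.0289,  0.1095]), [0.001076225046591156, 0.0010762250465913882]) (array([0.769 , 0.0015, 0.1213]), [0.0026128588990606645, 0.0026128588990602794]) (array([0.7258, 0.2556, 0.119 ]), [0.004079974852895809, 0.004079974852895629])
tray corners 2view (array([ 0.4142, -0.4038,  0.0149]), [0.0030098425416376327, 0.0030098425416377195]) (array([ 0.6552, -0.3667,  0.029 ]), [0.0019887808361392515, 0.001988780836139079]) (array([ 0.6373, -0.2171,  0.0244]), [0.002710924307917292, 0.0027109243079173994]) (array([ 0.3923, -0.2493,  0.0237]), [0.0010534975496808128, 0.0010534975496809026])
loupe [ 0.3817 -0.1214  0.01  ] pot [ 0.7437 -0.1894  0.066 ]
```

Heights from the two views agree with the text. Chest centre (0.640, 0.112), yaw 8.5°; bar (0.489, 0.089, 0.113); ring and its like go in the tray's +x compartment, bush in the −x one. I turn the jaw onto the chest axis first, then work in those axes.

carry_out --deltas '[{"az": 1, "jaw": 40}, {"az": 1, "jaw": 40}, {"az": 1, "jaw": 40}, {"az": 1, "jaw": 40}, {"az": 1, "jaw": 40}, {"az": 1, "jaw": 40}, {"az": 1, "jaw": 40}, {"az": 1, "jaw": 40}, {"az": 1, "jaw": 40}, {"az": 1, "jaw": 40}]'

```text
validation failed for argument at $.de...
```

```bash
cat >> h.py <<'E'
def go(X):
    o=manip.get_obs();r=R.from_quat(o["ee_rot"],scalar_first=True)
    M=r.as_matrix();print("t",o["time"],"pos",o["position"],"F",o["force"],"w",o["gripper_width"])
    print("jaw yaw",np.degrees(np.arctan2(M[1,1],M[0,1])),"z",M[:,2],"units",M.T@(np.array(X)-o["position"])/.025)
    Rt=R.from_matrix(np.array([[-S,C,0],[C,S,0],[0,0,-1]]).T);print("turn units",np.degrees((r.inv()*Rt).as_rotvec())/5)
a=np.radians(8.5);C,S=np.cos(a),np.sin(a)
E
python3 -c "
from h import *
go([.664,.190,.2])"
```

```text
t 0.1 pos [0.2415 0.4939 0.2493] F [-1.4755 -0.3676 -0.0413] w 0.08573758211394059
jaw yaw 63.94175618678914 z [-0.0005 -0.0011 -1.    ] units [-20.5214  -3.4952   1.978 ]
turn units [-0.013   0.007  11.0883]
```

carry_out --deltas '[{"ax": 0, "ay": 0, "az": 1, "dx": 0, "dy": 0, "dz": 0, "jaw": 40}]'

```text
time: 0.18
position: [0.2415, 0.4938, 0.249]
ee_rot: [-0.0, 0.267, 0.964, -0.001]
force: [0.1, 0.3, 0.5]
gripper_width: 0.0756
```

carry_out --deltas '[{"ax": 0, "ay": 0, "az": 1, "dx": 0, "dy": 0, "dz": 0, "jaw": 40}, {"ax": 0, "ay": 0, "az": 1, "dx": 0, "dy": 0, "dz": 0, "jaw": 40}, {"ax": 0, "ay": 0, "az": 1, "dx": 0, "dy": 0, "dz": 0, "jaw": 40}, {"ax": 0, "ay": 0, "az": 1, "dx": 0, "dy": 0, "dz": 0, "jaw": 40}, {"ax": 0, "ay": 0, "az": 1, "dx": 0, "dy": 0, "dz": 0, "jaw": 40}, {"ax": 0, "ay": 0, "az": 1, "dx": 0, "dy": 0, "dz": 0, "jaw": 40}, {"ax": 0, "ay": 0, "az": 1, "dx": 0, "dy": 0, "dz": 0, "jaw": 40}, {"ax": 0, "ay": 0, "az": 1, "dx": 0, "dy": 0, "dz": 0, "jaw": 40}, {"ax": 0, "ay": 0, "az": 1, "dx": 0, "dy": 0, "dz": 0, "jaw": 40}, {"ax": 0, "ay": 0, "az": 1, "dx": 0, "dy": 0, "dz": 0, "jaw": 40}]'

```text
time: 1.02
position: [0.2409, 0.4927, 0.2444]
ee_rot: [0.001, 0.666, 0.746, -0.005]
force: [0.5, -0.5, 0.1]
gripper_width: 0.0718
```

```bash
python3 -c "
from h import *
go([.664,.190,.18])"
```

```text
t 1.0167 pos [0.2409 0.4927 0.2444] F [ 0.483  -0.463   0.1258] w 0.0718315285155305
jaw yaw 6.476514560381868 z [-0.0046 -0.0094 -0.9999] units [-13.9154  15.4648   2.6126]
turn units [-0.0662  0.0997 -0.4044]
```

carry_out --deltas '[{"ax": 0, "ay": 0, "az": -0.4, "dx": -0.9, "dy": 1, "dz": 0, "jaw": 60}, {"ax": 0, "ay": 0, "az": 0, "dx": -0.9, "dy": 1, "dz": 0, "jaw": 60}, {"ax": 0, "ay": 0, "az": 0, "dx": -0.9, "dy": 1, "dz": 0, "jaw": 60}, {"ax": 0, "ay": 0, "az": 0, "dx": -0.9, "dy": 1, "dz": 0, "jaw": 60}, {"ax": 0, "ay": 0, "az": 0, "dx": -0.9, "dy": 1, "dz": 0, "jaw": 60}, {"ax": 0, "ay": 0, "az": 0, "dx": -0.9, "dy": 1, "dz": 0, "jaw": 60}, {"ax": 0, "ay": 0, "az": 0, "dx": -0.9, "dy": 1, "dz": 0, "jaw": 60}, {"ax": 0, "ay": 0, "az": 0, "dx": -0.9, "dy": 1, "dz": 0, "jaw": 60}, {"ax": 0, "ay": 0, "az": 0, "dx": -0.9, "dy": 1, "dz": 0, "jaw": 60}, {"ax": 0, "ay": 0, "az": 0, "dx": -0.9, "dy": 1, "dz": 0, "jaw": 60}]'

```text
time: 1.85
position: [0.5254, 0.2989, 0.2402]
ee_rot: [0.0, 0.652, 0.758, -0.008]
force: [0.2, 1.1, 0.3]
gripper_width: 0.0651
```

```bash
python3 -c "
from h import *
go([.664,.190,.18])"
```

```text
t 1.85 pos [0.5254 0.2989 0.2402] F [0.2115 1.1251 0.2655] w 0.06506745380544267
jaw yaw 8.577125118797712 z [-0.0103 -0.0132 -0.9999] units [-5.107   4.8605  2.4091]
turn units [-0.1393  0.132   0.0162]
```

carry_out --deltas '[{"ax": -0.1, "ay": 0.1, "az": 0, "dx": -0.9, "dy": 0.85, "dz": 0.2, "jaw": 75}, {"ax": 0, "ay": 0, "az": 0, "dx": -0.9, "dy": 0.85, "dz": 0.3, "jaw": 75}, {"ax": 0, "ay": 0, "az": 0, "dx": -0.9, "dy": 0.85, "dz": 0.3, "jaw": 75}, {"ax": 0, "ay": 0, "az": 0, "dx": -0.9, "dy": 0.85, "dz": 0.3, "jaw": 75}, {"ax": 0, "ay": 0, "az": 0, "dx": -0.9, "dy": 0.85, "dz": 0.3, "jaw": 75}, {"ax": 0, "ay": 0, "az": 0, "dx": -0.5, "dy": 0.45, "dz": 0.3, "jaw": 75}, {"ax": 0, "ay": 0, "az": 0, "dx": 0, "dy": 0, "dz": 0, "jaw": 75}]'

```text
time: 2.43
position: [0.6701, 0.1809, 0.1907]
ee_rot: [-0.001, 0.654, 0.756, -0.004]
force: [-0.2, 0.3, 0.8]
gripper_width: 0.0598
```

```bash
python3 -c "
from h import *
go([.664,.190,.132])"
```

```text
t 2.4333 pos [0.6701 0.1809 0.1907] F [-0.1647  0.2641  0.7638] w 0.059846987698018037
jaw yaw 8.250328723553507 z [-0.0071 -0.005  -1.    ] units [ 0.4025 -0.1696  2.3488]
turn units [-0.0893  0.0447 -0.0498]
```

carry_out --deltas '[{"ax": 0, "ay": 0, "az": 0, "dx": 0.4, "dy": -0.17, "dz": 0.6, "jaw": 75}, {"ax": 0, "ay": 0, "az": 0, "dx": 0, "dy": 0, "dz": 0.6, "jaw": 75}, {"ax": 0, "ay": 0, "az": 0, "dx": 0, "dy": 0, "dz": 0.5, "jaw": 75}, {"ax": 0, "ay": 0, "az": 0, "dx": 0, "dy": 0, "dz": 0.3, "jaw": 75}, {"ax": 0, "ay": 0, "az": 0, "dx": 0, "dy": 0, "dz": 0, "jaw": 75}]'

```text
time: 2.85
position: [0.6628, 0.19, 0.1368]
ee_rot: [-0.002, 0.655, 0.755, -0.006]
force: [-0.1, -0.9, 0.0]
gripper_width: 0.0603
```

```bash
python3 -c "
from h import *
go([.664,.190,.131])"
```

```text
t 2.85 pos [0.6628 0.19   0.1368] F [-0.071  -0.8964  0.0488] w 0.06027073090180836
jaw yaw 8.104517098586332 z [-0.0111 -0.0055 -0.9999] units [-0.004   0.0503  0.2324]
turn units [-0.1352  0.0442 -0.0788]
```

carry_out --deltas '[{"ax": -0.1, "ay": 0, "az": 0, "dx": 0, "dy": 0.05, "dz": 0.22, "jaw": 90}, {"ax": 0, "ay": 0, "az": 0, "dx": 0, "dy": 0, "dz": 0, "jaw": 150}, {"ax": 0, "ay": 0, "az": 0, "dx": 0, "dy": 0, "dz": 0, "jaw": 200}, {"ax": 0, "ay": 0, "az": 0, "dx": 0, "dy": 0, "dz": 0, "jaw": 255}, {"ax": 0, "ay": 0, "az": 0, "dx": 0, "dy": 0, "dz": 0, "jaw": 255}, {"ax": 0, "ay": 0, "az": 0, "dx": 0, "dy": 0, "dz": 0, "jaw": 255}, {"ax": 0, "ay": 0, "az": 0, "dx": 0, "dy": 0, "dz": 0, "jaw": 255}]'

```text
time: 3.43
position: [0.6643, 0.1916, 0.1352]
ee_rot: [0.002, 0.655, 0.756, -0.0]
force: [-0.1, -0.1, -1.1]
gripper_width: 0.0321
```

```bash
python3 -c "
from h import *
go([.664,.190,.21])"
```

```text
t 3.4333 pos [0.6643 0.1916 0.1352] F [-0.1231 -0.0764 -1.0887] w 0.03212138857854918
jaw yaw 8.184252332991058 z [ 0.0027 -0.0029 -1.    ] units [-0.07   -0.0129 -2.9915]
turn units [ 0.0264  0.0373 -0.0632]
```

carry_out --deltas '[{"ax": 0, "ay": 0, "az": 0, "dx": 0, "dy": 0, "dz": 0, "jaw": 255}, {"ax": 0, "ay": 0, "az": 0, "dx": 0, "dy": 0, "dz": 0, "jaw": 255}]'

```text
time: 3.6
position: [0.6644, 0.1916, 0.1355]
ee_rot: [0.002, 0.655, 0.756, -0.0]
force: [-0.6, -0.2, 0.2]
gripper_width: 0.0326
```

Run:
```python
from h import *
go([.664,.190,.131])
s=manip.get_image("side");t=manip.get_image("top")
up=lambda im,x,y,w,h,k:cv2.resize(im[y:y+h,x:x+w,::-1],None,fx=k,fy=k,interpolation=cv2.INTER_CUBIC)
cv2.imwrite("pics/c.png",np.hstack([up(s,210,90,130,100,4)]))
```

```text
t 3.6 pos [0.6644 0.1916 0.1355] F [-0.5867 -0.2202  0.2047] w 0.03260992891035074
jaw yaw 8.181219844874045 z [ 0.0031 -0.0027 -1.    ] units [-0.0592 -0.0253  0.179 ]
turn units [ 0.0302  0.0362 -0.0638]
```

View pics/c.png

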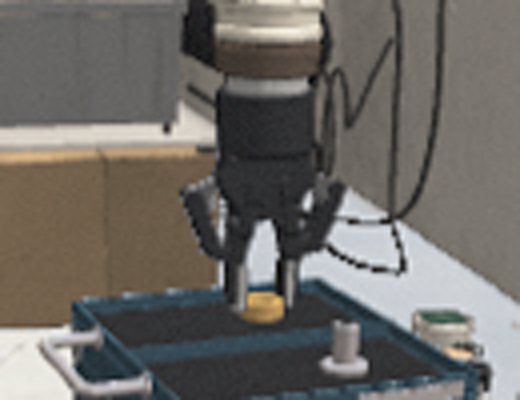

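The crop (scale 4) shows the ring clamped between both pads at about (265,305) and the width steady, so I lift it.

carry_out --deltas '[{"ax": 0, "ay": 0, "az": 0, "dx": 0, "dy": 0, "dz": -0.4, "jaw": 255}, {"ax": 0, "ay": 0, "az": 0, "dx": 0, "dy": 0, "dz": -0.7, "jaw": 255}, {"ax": 0, "ay": 0, "az": 0, "dx": 0, "dy": 0, "dz": -0.8, "jaw": 255}, {"ax": 0, "ay": 0, "az": 0, "dx": 0, "dy": 0, "dz": -0.8, "jaw": 255}, {"ax": 0, "ay": 0, "az": 0, "dx": 0, "dy": 0, "dz": 0, "jaw": 255}]'

```text
time: 4.12
position: [0.663, 0.1913, 0.2061]
ee_rot: [0.001, 0.655, 0.756, -0.002]
force: [0.7, -0.1, 1.3]
gripper_width: 0.0325
```

```bash
python3 -c "
from h import *
go([.5865,-.3285,.18])"
```

```text
t 4.1167 pos [0.663  0.1913 0.2061] F [ 0.7199 -0.0993  1.2525] w 0.032525658861807104
jaw yaw 8.173603734820789 z [-0.0004 -0.0037 -1.    ] units [-20.1436  -5.985    1.1216]
turn units [-0.0107  0.0416 -0.0653]
```

carry_out --deltas '[{"ax": 0, "ay": 0, "az": 0, "dx": -1, "dy": -0.3, "dz": 0, "jaw": 255}, {"ax": 0, "ay": 0, "az": 0, "dx": -1, "dy": -0.3, "dz": 0, "jaw": 255}, {"ax": 0, "ay": 0, "az": 0, "dx": -1, "dy": -0.3, "dz": 0, "jaw": 255}, {"ax": 0, "ay": 0, "az": 0, "dx": -1, "dy": -0.3, "dz": 0, "jaw": 255}, {"ax": 0, "ay": 0, "az": 0, "dx": -1, "dy": -0.3, "dz": 0, "jaw": 255}, {"ax": 0, "ay": 0, "az": 0, "dx": -1, "dy": -0.3, "dz": 0, "jaw": 255}, {"ax": 0, "ay": 0, "az": 0, "dx": -1, "dy": -0.3, "dz": 0, "jaw": 255}, {"ax": 0, "ay": 0, "az": 0, "dx": -1, "dy": -0.3, "dz": 0, "jaw": 255}, {"ax": 0, "ay": 0, "az": 0, "dx": -1, "dy": -0.3, "dz": 0, "jaw": 255}, {"ax": 0, "ay": 0, "az": 0, "dx": -1, "dy": -0.3, "dz": 0, "jaw": 255}]'

```text
time: 4.95
position: [0.6237, -0.0717, 0.2075]
ee_rot: [0.002, 0.652, 0.758, 0.0]
force: [0.6, -0.4, -0.3]
gripper_width: 0.0323
```

```bash
python3 -c "
from h import *
go([.5865,-.3285,.15])"
```

```text
t 4.95 pos [ 0.6237 -0.0717  0.2075] F [ 0.5731 -0.3984 -0.302 ] w 0.03225661270403754
jaw yaw 8.661733837145702 z [ 0.0029 -0.0019 -1.    ] units [-9.9261 -3.0244  2.3146]
turn units [0.0291 0.0266 0.0323]
```

carry_out --deltas '[{"ax": 0, "ay": 0, "az": 0, "dx": -0.95, "dy": -0.3, "dz": 0, "jaw": 255}, {"ax": 0, "ay": 0, "az": 0, "dx": -0.95, "dy": -0.3, "dz": 0, "jaw": 255}, {"ax": 0, "ay": 0, "az": 0, "dx": -0.95, "dy": -0.3, "dz": 0, "jaw": 255}, {"ax": 0, "ay": 0, "az": 0, "dx": -0.95, "dy": -0.3, "dz": 0.2, "jaw": 255}, {"ax": 0, "ay": 0, "az": 0, "dx": -0.95, "dy": -0.3, "dz": 0.4, "jaw": 255}, {"ax": 0, "ay": 0, "az": 0, "dx": -0.95, "dy": -0.3, "dz": 0.4, "jaw": 255}, {"ax": 0, "ay": 0, "az": 0, "dx": -0.95, "dy": -0.3, "dz": 0.4, "jaw": 255}, {"ax": 0, "ay": 0, "az": 0, "dx": -0.95, "dy": -0.3, "dz": 0.4, "jaw": 255}, {"ax": 0, "ay": 0, "az": 0, "dx": -0.95, "dy": -0.3, "dz": 0.4, "jaw": 255}, {"ax": 0, "ay": 0, "az": 0, "dx": -0.6, "dy": -0.2, "dz": 0, "jaw": 255}]'

```text
time: 5.78
position: [0.5826, -0.3226, 0.1512]
ee_rot: [0.003, 0.652, 0.758, 0.001]
force: [-0.1, 0.6, -0.9]
gripper_width: 0.0323
```

```bash
python3 -c "
from h import *
go([.5865,-.3285,.037])"
```

```text
t 5.7833 pos [ 0.5826 -0.3226  0.1512] F [-0.1345  0.5632 -0.8877] w 0.032329086962346064
jaw yaw 8.56298644987009 z [ 0.0051 -0.0025 -1.    ] units [-0.2439  0.0995  4.5696]
turn units [0.0532 0.037  0.0125]
```

carry_out --deltas '[{"ax": 0, "ay": 0, "az": 0, "dx": -0.24, "dy": 0.1, "dz": 0.6, "jaw": 255}, {"ax": 0, "ay": 0, "az": 0, "dx": 0, "dy": 0, "dz": 0.8, "jaw": 255}, {"ax": 0, "ay": 0, "az": 0, "dx": 0, "dy": 0, "dz": 0.8, "jaw": 255}, {"ax": 0, "ay": 0, "az": 0, "dx": 0, "dy": 0, "dz": 0.8, "jaw": 255}, {"ax": 0, "ay": 0, "az": 0, "dx": 0, "dy": 0, "dz": 0.6, "jaw": 255}, {"ax": 0, "ay": 0, "az": 0, "dx": 0, "dy": 0, "dz": 0.4, "jaw": 255}, {"ax": 0, "ay": 0, "az": 0, "dx": 0, "dy": 0, "dz": 0.2, "jaw": 255}, {"ax": 0, "ay": 0, "az": 0, "dx": 0, "dy": 0, "dz": 0, "jaw": 255}]'

```text
time: 6.45
position: [0.5864, -0.3336, 0.0455]
ee_rot: [0.004, 0.654, 0.756, 0.001]
force: [0.3, -0.2, -0.1]
gripper_width: 0.0321
```

```bash
python3 -c "
from h import *
go([.5865,-.3285,.037])"
```

```text
t 6.45 pos [ 0.5864 -0.3336  0.0455] F [ 0.2562 -0.1951 -0.0928] w 0.032103066746923446
jaw yaw 8.250102317841687 z [ 0.008 -0.004 -1.   ] units [0.203  0.0312 0.3383]
turn units [ 0.0834  0.0589 -0.0502]
```

carry_out --deltas '[{"ax": 0, "ay": 0, "az": 0, "dx": 0.15, "dy": 0, "dz": 0.2, "jaw": 255}, {"ax": 0, "ay": 0, "az": 0, "dx": 0, "dy": 0, "dz": 0.15, "jaw": 255}, {"ax": 0, "ay": 0, "az": 0, "dx": 0, "dy": 0, "dz": 0, "jaw": 255}]'

```text
time: 6.7
position: [0.587, -0.3297, 0.0385]
ee_rot: [0.006, 0.654, 0.756, 0.001]
force: [0.1, 0.3, -0.7]
gripper_width: 0.0325
```

carry_out --deltas '[{"ax": 0, "ay": 0, "az": 0, "dx": 0, "dy": 0, "dz": 0.05, "jaw": 150}, {"ax": 0, "ay": 0, "az": 0, "dx": 0, "dy": 0, "dz": 0, "jaw": 90}, {"ax": 0, "ay": 0, "az": 0, "dx": 0, "dy": 0, "dz": 0, "jaw": 80}, {"ax": 0, "ay": 0, "az": 0, "dx": 0, "dy": 0, "dz": 0, "jaw": 80}, {"ax": 0, "ay": 0, "az": 0, "dx": 0, "dy": 0, "dz": -0.6, "jaw": 80}, {"ax": 0, "ay": 0, "az": 0, "dx": 0, "dy": 0, "dz": -0.9, "jaw": 80}, {"ax": 0, "ay": 0, "az": 0, "dx": 0, "dy": 0, "dz": -1, "jaw": 80}, {"ax": 0, "ay": 0, "az": 0, "dx": 0, "dy": 0, "dz": -1, "jaw": 80}, {"ax": 0, "ay": 0, "az": 0, "dx": 0, "dy": 0, "dz": -1, "jaw": 80}, {"ax": 0, "ay": 0, "az": 0, "dx": 0, "dy": 0, "dz": -1, "jaw": 80}]'

```text
time: 7.53
position: [0.5837, -0.328, 0.1763]
ee_rot: [0.002, 0.654, 0.756, 0.001]
force: [0.7, -0.6, 0.2]
gripper_width: 0.0586
```

Run:
```python
from h import *
go([.6935,.0585,.21])
s=manip.get_image("side")
hsv=cv2.cvtColor(s,cv2.COLOR_RGB2HSV);m=cv2.inRange(hsv,(12,100,80),(30,255,255))
N,l,st,c=cv2.connectedComponentsWithStats(m)
for i in range(1,N):
    if 15<st[i,4]<400 and 150<c[i][1]<340 and 190<c[i][0]<380: print("brass",c[i],st[i,4],onz("side",c[i],.017))
print(proj("side",[.587,-.33,.017]))
```

```text
t 7.5333 pos [ 0.5837 -0.328   0.1763] F [ 0.7111 -0.6483  0.1548] w 0.058617770458742044
jaw yaw 8.273595046097862 z [ 0.0047 -0.0021 -1.    ] units [14.6637  6.5752 -1.361 ]
turn units [ 0.0499  0.0316 -0.0453]
brass [302.     197.7714] 35 [0.7516 0.153  0.017 ]
brass [284.0807 274.6278] 223 [ 0.5739 -0.2597  0.017 ]
brass [301.9642 295.1685] 279 [ 0.5889 -0.3335  0.017 ]
[300.4408 294.1716]
```

Ring now at (0.588, −0.333) on the tray floor, tray ring unmoved. Now the bush.

carry_out --deltas '[{"ax": 0, "ay": 0, "az": 0, "dx": 1, "dy": 0.45, "dz": -0.2, "jaw": 90}, {"ax": 0, "ay": 0, "az": 0, "dx": 1, "dy": 0.45, "dz": -0.3, "jaw": 90}, {"ax": 0, "ay": 0, "az": 0, "dx": 1, "dy": 0.45, "dz": -0.3, "jaw": 90}, {"ax": 0, "ay": 0, "az": 0, "dx": 1, "dy": 0.45, "dz": -0.3, "jaw": 90}, {"ax": 0, "ay": 0, "az": 0, "dx": 1, "dy": 0.45, "dz": -0.2, "jaw": 90}, {"ax": 0, "ay": 0, "az": 0, "dx": 1, "dy": 0.45, "dz": 0, "jaw": 90}, {"ax": 0, "ay": 0, "az": 0, "dx": 1, "dy": 0.45, "dz": 0, "jaw": 90}, {"ax": 0, "ay": 0, "az": 0, "dx": 1, "dy": 0.45, "dz": 0, "jaw": 90}, {"ax": 0, "ay": 0, "az": 0, "dx": 1, "dy": 0.45, "dz": 0, "jaw": 90}, {"ax": 0, "ay": 0, "az": 0, "dx": 1, "dy": 0.45, "dz": 0, "jaw": 90}]'

```text
time: 8.42
position: [0.664, -0.0611, 0.223]
ee_rot: [0.013, 0.658, 0.753, 0.004]
force: [0.0, -0.1, 0.4]
gripper_width: 0.0553
```

```bash
python3 -c "
from h import *
go([.6935,.0585,.195])"
```

```text
t 8.4167 pos [ 0.664  -0.0611  0.223 ] F [ 0.0325 -0.0933  0.3959] w 0.0553293379946627
jaw yaw 7.6967849712547025 z [ 0.0236 -0.0111 -0.9997] units [4.5984 1.7858 1.0928]
turn units [ 0.2502  0.1645 -0.1624]
```

carry_out --deltas '[{"ax": 0.2, "ay": 0.1, "az": -0.1, "dx": 0.9, "dy": 0.35, "dz": 0, "jaw": 90}, {"ax": 0.1, "ay": 0.1, "az": -0.1, "dx": 0.9, "dy": 0.35, "dz": 0.2, "jaw": 90}, {"ax": 0, "ay": 0, "az": 0, "dx": 0.9, "dy": 0.35, "dz": 0.3, "jaw": 90}, {"ax": 0, "ay": 0, "az": 0, "dx": 0.9, "dy": 0.35, "dz": 0.3, "jaw": 90}, {"ax": 0, "ay": 0, "az": 0, "dx": 0.8, "dy": 0.3, "dz": 0.2, "jaw": 90}, {"ax": 0, "ay": 0, "az": 0, "dx": 0, "dy": 0, "dz": 0, "jaw": 90}]'

```text
time: 8.92
position: [0.6922, 0.065, 0.1981]
ee_rot: [-0.002, 0.65, 0.76, 0.001]
force: [0.1, -0.7, 0.4]
gripper_width: 0.0555
```

```bash
python3 -c "
from h import *
go([.6935,.0585,.136])"
```

```text
t 8.9167 pos [0.6922 0.065  0.1981] F [ 0.1436 -0.6615  0.353 ] w 0.055456238396188816
jaw yaw 8.972861499296924 z [-0.0019  0.0038 -1.    ] units [-0.2738  0.0143  2.4821]
turn units [-0.0144 -0.0465  0.0945]
```

carry_out --deltas '[{"ax": 0, "ay": 0, "az": 0.1, "dx": -0.27, "dy": 0, "dz": 0.5, "jaw": 90}, {"ax": 0, "ay": 0, "az": 0, "dx": 0, "dy": 0, "dz": 0.6, "jaw": 90}, {"ax": 0, "ay": 0, "az": 0, "dx": 0, "dy": 0, "dz": 0.6, "jaw": 90}, {"ax": 0, "ay": 0, "az": 0, "dx": 0, "dy": 0, "dz": 0.4, "jaw": 90}, {"ax": 0, "ay": 0, "az": 0, "dx": 0, "dy": 0, "dz": 0.2, "jaw": 90}, {"ax": 0, "ay": 0, "az": 0, "dx": 0, "dy": 0, "dz": 0, "jaw": 90}]'

```text
time: 9.42
position: [0.6938, 0.0588, 0.1395]
ee_rot: [-0.001, 0.652, 0.758, 0.002]
force: [-0.3, -1.4, 0.9]
gripper_width: 0.0549
```

```bash
python3 -c "
from h import *
go([.6935,.0585,.138])"
```

```text
t 9.4167 pos [0.6938 0.0588 0.1395] F [-0.3465 -1.3972  0.8958] w 0.05494067058112734
jaw yaw 8.603954478259771 z [ 0.001   0.0035 -1.    ] units [-0.0097 -0.0152  0.0585]
turn units [ 0.0171 -0.0378  0.0208]
```

carry_out --deltas '[{"ax": 0, "ay": 0, "az": 0, "dx": 0, "dy": 0, "dz": 0.03, "jaw": 140}, {"ax": 0, "ay": 0, "az": 0, "dx": 0, "dy": 0, "dz": 0, "jaw": 200}, {"ax": 0, "ay": 0, "az": 0, "dx": 0, "dy": 0, "dz": 0, "jaw": 255}, {"ax": 0, "ay": 0, "az": 0, "dx": 0, "dy": 0, "dz": 0, "jaw": 255}, {"ax": 0, "ay": 0, "az": 0, "dx": 0, "dy": 0, "dz": 0, "jaw": 255}, {"ax": 0, "ay": 0, "az": 0, "dx": 0, "dy": 0, "dz": 0, "jaw": 255}, {"ax": 0, "ay": 0, "az": 0, "dx": 0, "dy": 0, "dz": 0, "jaw": 255}]'

```text
time: 10.0
position: [0.695, 0.0581, 0.1427]
ee_rot: [0.001, 0.652, 0.758, 0.003]
force: [-0.7, -0.2, -1.0]
gripper_width: 0.0158
```

```bash
python3 -c "
from h import *
go([.6935,.0585,.21])"
```

```text
t 10.0 pos [0.695  0.0581 0.1427] F [-0.7197 -0.2328 -0.9953] w 0.015755313060122296
jaw yaw 8.558683896565746 z [ 0.0057  0.0038 -1.    ] units [ 0.0337 -0.0401 -2.6922]
turn units [ 0.0711 -0.0336  0.0118]
```

carry_out --deltas '[{"ax": 0, "ay": 0, "az": 0, "dx": 0, "dy": 0, "dz": -0.4, "jaw": 255}, {"ax": 0, "ay": 0, "az": 0, "dx": 0, "dy": 0, "dz": -0.7, "jaw": 255}, {"ax": 0, "ay": 0, "az": 0, "dx": 0, "dy": 0, "dz": -0.8, "jaw": 255}, {"ax": 0, "ay": 0, "az": 0, "dx": 0, "dy": 0, "dz": -0.8, "jaw": 255}, {"ax": 0, "ay": 0, "az": 0, "dx": 0, "dy": 0, "dz": 0, "jaw": 255}]'

```text
time: 10.42
position: [0.6935, 0.0578, 0.2141]
ee_rot: [0.0, 0.652, 0.758, 0.002]
force: [0.1, -0.5, 1.0]
gripper_width: 0.0154
```

```bash
python3 -c "
from h import *
go([.467,-.340,.20])"
```

```text
t 10.4167 pos [0.6935 0.0578 0.2141] F [ 0.1137 -0.5296  0.9949] w 0.015413258855615746
jaw yaw 8.569390321478247 z [ 0.0033  0.0036 -1.    ] units [-14.3868 -11.3317   0.4774]
turn units [ 0.0431 -0.0347  0.0139]
```

carry_out --deltas '[{"ax": 0, "ay": 0, "az": 0, "dx": -1, "dy": -0.8, "dz": 0, "jaw": 255}, {"ax": 0, "ay": 0, "az": 0, "dx": -1, "dy": -0.8, "dz": 0, "jaw": 255}, {"ax": 0, "ay": 0, "az": 0, "dx": -1, "dy": -0.8, "dz": 0, "jaw": 255}, {"ax": 0, "ay": 0, "az": 0, "dx": -1, "dy": -0.8, "dz": 0, "jaw": 255}, {"ax": 0, "ay": 0, "az": 0, "dx": -1, "dy": -0.8, "dz": 0, "jaw": 255}, {"ax": 0, "ay": 0, "az": 0, "dx": -1, "dy": -0.8, "dz": 0, "jaw": 255}, {"ax": 0, "ay": 0, "az": 0, "dx": -1, "dy": -0.8, "dz": 0, "jaw": 255}, {"ax": 0, "ay": 0, "az": 0, "dx": -1, "dy": -0.8, "dz": 0, "jaw": 255}, {"ax": 0, "ay": 0, "az": 0, "dx": -1, "dy": -0.8, "dz": 0, "jaw": 255}, {"ax": 0, "ay": 0, "az": 0, "dx": -1, "dy": -0.8, "dz": 0, "jaw": 255}]'

```text
time: 11.25
position: [0.5295, -0.2241, 0.2117]
ee_rot: [0.001, 0.648, 0.761, 0.004]
force: [0.6, 0.3, -0.6]
gripper_width: 0.0152
```

```bash
python3 -c "
from h import *
go([.467,-.340,.12])"
```

```text
t 11.25 pos [ 0.5295 -0.2241  0.2117] F [ 0.5631  0.3167 -0.5994] w 0.015173541638235718
jaw yaw 9.162599120550697 z [ 0.0069  0.0044 -1.    ] units [-4.19   -3.2328  3.6295]
turn units [ 0.0858 -0.0374  0.1327]
```

carry_out --deltas '[{"ax": 0.1, "ay": 0, "az": 0.1, "dx": -0.9, "dy": -0.7, "dz": 0, "jaw": 255}, {"ax": 0, "ay": 0, "az": 0, "dx": -0.9, "dy": -0.7, "dz": 0.4, "jaw": 255}, {"ax": 0, "ay": 0, "az": 0, "dx": -0.9, "dy": -0.7, "dz": 0.6, "jaw": 255}, {"ax": 0, "ay": 0, "az": 0, "dx": -0.8, "dy": -0.6, "dz": 0.8, "jaw": 255}, {"ax": 0, "ay": 0, "az": 0, "dx": -0.5, "dy": -0.4, "dz": 0.8, "jaw": 255}, {"ax": 0, "ay": 0, "az": 0, "dx": 0, "dy": 0, "dz": 0.7, "jaw": 255}, {"ax": 0, "ay": 0, "az": 0, "dx": 0, "dy": 0, "dz": 0, "jaw": 255}]'

```text
time: 11.83
position: [0.4605, -0.3455, 0.1279]
ee_rot: [0.001, 0.654, 0.756, 0.0]
force: [-0.7, 0.1, -1.9]
gripper_width: 0.0152
```

```bash
python3 -c "
from h import *
go([.467,-.340,.0445])"
```

```text
t 11.8333 pos [ 0.4605 -0.3455  0.1279] F [-0.7136  0.1409 -1.8893] w 0.015205254160459378
jaw yaw 8.237549015489732 z [ 0.002  -0.0008 -1.    ] units [0.1837 0.282  3.3346]
turn units [ 0.0208  0.0126 -0.0525]
```

carry_out --deltas '[{"ax": 0, "ay": 0, "az": 0, "dx": 0.18, "dy": 0.25, "dz": 0.5, "jaw": 255}, {"ax": 0, "ay": 0, "az": 0, "dx": 0, "dy": 0, "dz": 0.7, "jaw": 255}, {"ax": 0, "ay": 0, "az": 0, "dx": 0, "dy": 0, "dz": 0.7, "jaw": 255}, {"ax": 0, "ay": 0, "az": 0, "dx": 0, "dy": 0, "dz": 0.6, "jaw": 255}, {"ax": 0, "ay": 0, "az": 0, "dx": 0, "dy": 0, "dz": 0.4, "jaw": 255}, {"ax": 0, "ay": 0, "az": 0, "dx": 0, "dy": 0, "dz": 0.2, "jaw": 255}, {"ax": 0, "ay": 0, "az": 0, "dx": 0, "dy": 0, "dz": 0, "jaw": 255}]'

```text
time: 12.42
position: [0.4685, -0.3395, 0.0529]
ee_rot: [0.003, 0.654, 0.756, 0.001]
force: [0.0, -0.4, -0.9]
gripper_width: 0.0152
```

```bash
python3 -c "
from h import *
go([.467,-.340,.0445])"
```

```text
t 12.4167 pos [ 0.4685 -0.3395  0.0529] F [ 0.004  -0.4038 -0.8634] w 0.015168703092003083
jaw yaw 8.308560033885778 z [ 0.0058 -0.0033 -1.    ] units [-0.0094 -0.0651  0.3358]
turn units [ 0.0599  0.0467 -0.0384]
```

carry_out --deltas '[{"ax": 0, "ay": 0, "az": 0, "dx": 0, "dy": 0, "dz": 0.2, "jaw": 255}, {"ax": 0, "ay": 0, "az": 0, "dx": 0, "dy": 0, "dz": 0.16, "jaw": 255}, {"ax": 0, "ay": 0, "az": 0, "dx": 0, "dy": 0, "dz": 0, "jaw": 255}]'

```text
time: 12.67
position: [0.4698, -0.3399, 0.0458]
ee_rot: [0.005, 0.654, 0.757, 0.001]
force: [-0.1, -0.7, -0.9]
gripper_width: 0.015
```

carry_out --deltas '[{"ax": 0, "ay": 0, "az": 0, "dx": 0, "dy": 0, "dz": 0.06, "jaw": 255}, {"ax": 0, "ay": 0, "az": 0, "dx": 0, "dy": 0, "dz": 0, "jaw": 180}, {"ax": 0, "ay": 0, "az": 0, "dx": 0, "dy": 0, "dz": 0, "jaw": 140}, {"ax": 0, "ay": 0, "az": 0, "dx": 0, "dy": 0, "dz": 0, "jaw": 120}, {"ax": 0, "ay": 0, "az": 0, "dx": 0, "dy": 0, "dz": 0, "jaw": 110}, {"ax": 0, "ay": 0, "az": 0, "dx": 0, "dy": 0, "dz": -0.5, "jaw": 110}, {"ax": 0, "ay": 0, "az": 0, "dx": 0, "dy": 0, "dz": -0.8, "jaw": 110}, {"ax": 0, "ay": 0, "az": 0, "dx": 0, "dy": 0, "dz": -1, "jaw": 110}, {"ax": 0, "ay": 0, "az": 0, "dx": 0, "dy": 0, "dz": -1, "jaw": 110}, {"ax": 0, "ay": 0, "az": 0, "dx": 0, "dy": 0, "dz": -1, "jaw": 110}]'

```text
time: 13.5
position: [0.4668, -0.338, 0.1548]
ee_rot: [0.001, 0.654, 0.757, 0.001]
force: [1.1, -0.3, 0.0]
gripper_width: 0.0485
```

Run:
```python
from h import *
go([.489,.0885,.2])
s=manip.get_image("side");t=manip.get_image("top")
up=lambda im,x,y,w,h,k:cv2.resize(im[y:y+h,x:x+w,::-1],None,fx=k,fy=k,interpolation=cv2.INTER_CUBIC)
cv2.imwrite("pics/d.png",np.hstack([up(s,190,150,160,185,3),up(t,310,135,80,139,4)[:555]]))
```

```text
t 13.5 pos [ 0.4668 -0.338   0.1548] F [ 1.1278 -0.2621  0.0398] w 0.04851834831367822
jaw yaw 8.325206411619682 z [ 0.0028 -0.0011 -1.    ] units [16.7508  3.3533 -1.8222]
turn units [ 0.0299  0.0171 -0.035 ]
```

View pics/d.png

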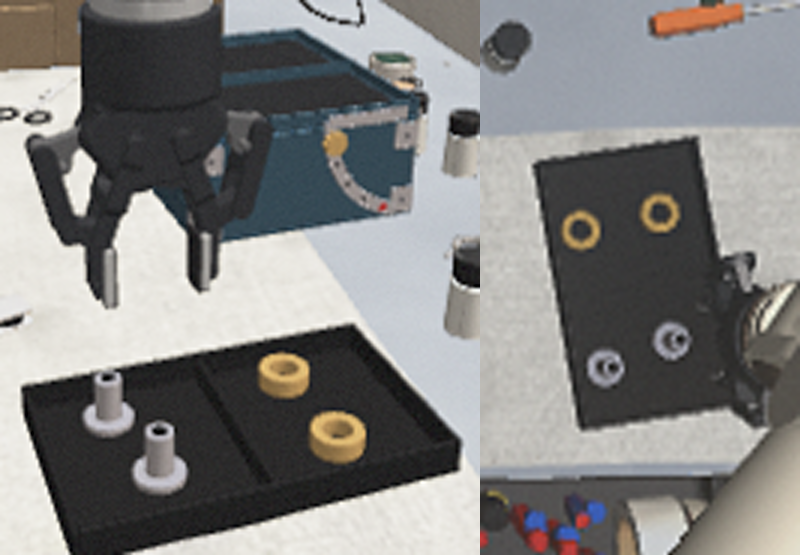

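Crop d: both rings are together in the right-hand compartment, at (284,375) and (337,435). Both bushes stand in the other, at (108,405) and (159,460). The lid is shut. On to the pull bar.

carry_out --deltas '[{"ax": 0, "ay": 0, "az": 0, "dx": 1, "dy": 0.2, "dz": -0.2, "jaw": 120}, {"ax": 0, "ay": 0, "az": 0, "dx": 1, "dy": 0.2, "dz": -0.4, "jaw": 140}, {"ax": 0, "ay": 0, "az": 0, "dx": 1, "dy": 0.2, "dz": -0.4, "jaw": 140}, {"ax": 0, "ay": 0, "az": 0, "dx": 1, "dy": 0.2, "dz": -0.4, "jaw": 140}, {"ax": 0, "ay": 0, "az": 0, "dx": 1, "dy": 0.2, "dz": -0.3, "jaw": 140}, {"ax": 0, "ay": 0, "az": 0, "dx": 1, "dy": 0.2, "dz": 0, "jaw": 140}, {"ax": 0, "ay": 0, "az": 0, "dx": 1, "dy": 0.2, "dz": 0, "jaw": 140}, {"ax": 0, "ay": 0, "az": 0, "dx": 1, "dy": 0.2, "dz": 0, "jaw": 140}, {"ax": 0, "ay": 0, "az": 0, "dx": 1, "dy": 0.2, "dz": 0, "jaw": 140}, {"ax": 0, "ay": 0, "az": 0, "dx": 1, "dy": 0.2, "dz": 0, "jaw": 140}]'

```text
time: 14.43
position: [0.4811, -0.0784, 0.2075]
ee_rot: [0.009, 0.657, 0.754, 0.002]
force: [-0.4, -0.2, 0.5]
gripper_width: 0.0386
```

```bash
python3 -c "
from h import *
go([.489,.0885,.18])"
```

```text
t 14.4333 pos [ 0.4811 -0.0784  0.2075] F [-0.372  -0.1876  0.4852] w 0.03860374151899
jaw yaw 7.851907018296 z [ 0.0155 -0.0087 -0.9998] units [6.581  1.2109 1.0446]
turn units [ 0.1615  0.1244 -0.1305]
```

carry_out --deltas '[{"ax": 0.1, "ay": 0.1, "az": -0.1, "dx": 0.95, "dy": 0.2, "dz": 0, "jaw": 140}, {"ax": 0, "ay": 0, "az": 0, "dx": 0.95, "dy": 0.2, "dz": 0, "jaw": 140}, {"ax": 0, "ay": 0, "az": 0, "dx": 0.95, "dy": 0.15, "dz": 0, "jaw": 140}, {"ax": 0, "ay": 0, "az": 0, "dx": 0.95, "dy": 0.15, "dz": 0.2, "jaw": 140}, {"ax": 0, "ay": 0, "az": 0, "dx": 0.95, "dy": 0.15, "dz": 0.2, "jaw": 140}, {"ax": 0, "ay": 0, "az": 0, "dx": 0.95, "dy": 0.15, "dz": 0.2, "jaw": 140}, {"ax": 0, "ay": 0, "az": 0, "dx": 0.7, "dy": 0.15, "dz": 0.1, "jaw": 140}, {"ax": 0, "ay": 0, "az": 0, "dx": 0, "dy": 0, "dz": 0, "jaw": 140}]'

```text
time: 15.1
position: [0.4847, 0.0959, 0.1927]
ee_rot: [0.004, 0.652, 0.758, 0.003]
force: [0.8, -0.1, 0.6]
gripper_width: 0.0385
```

```bash
python3 -c "
from h import *
go([.4885,.0885,.112])"
```

```text
t 15.1 pos [0.4847 0.0959 0.1927] F [ 0.808  -0.1105  0.5961] w 0.038527394025490276
jaw yaw 8.562290220322058 z [ 0.0093 -0.     -1.    ] units [-0.311   0.0755  3.2277]
turn units [0.1051 0.0162 0.0124]
```

carry_out --deltas '[{"ax": 0.1, "ay": 0, "az": 0, "dx": -0.3, "dy": 0.08, "dz": 0.3, "jaw": 140}, {"ax": 0, "ay": 0, "az": 0, "dx": 0, "dy": 0, "dz": 0.5, "jaw": 140}, {"ax": 0, "ay": 0, "az": 0, "dx": 0, "dy": 0, "dz": 0.5, "jaw": 140}, {"ax": 0, "ay": 0, "az": 0, "dx": 0, "dy": 0, "dz": 0, "jaw": 140}]'

```text
time: 15.43
position: [0.4882, 0.0872, 0.1578]
ee_rot: [0.001, 0.652, 0.758, -0.001]
force: [-0.3, 0.2, -0.7]
gripper_width: 0.0388
```

```bash
python3 -c "
from h import *
go([.4885,.0885,.111])"
```

```text
t 15.4333 pos [0.4882 0.0872 0.1578] F [-0.306   0.1757 -0.6794] w 0.03877847760026358
jaw yaw 8.626098857429291 z [ 0.0006 -0.0019 -1.    ] units [0.0542 0.0199 1.873 ]
turn units [0.0033 0.0225 0.0252]
```

Tips now about 20 mm above the bar. The x aim matches, so I go down watching the force.

carry_out --deltas '[{"ax": 0, "ay": 0, "az": 0, "dx": 0, "dy": 0, "dz": 0.4, "jaw": 140}, {"ax": 0, "ay": 0, "az": 0, "dx": 0, "dy": 0, "dz": 0.5, "jaw": 140}, {"ax": 0, "ay": 0, "az": 0, "dx": 0, "dy": 0, "dz": 0.5, "jaw": 140}, {"ax": 0, "ay": 0, "az": 0, "dx": 0, "dy": 0, "dz": 0.3, "jaw": 140}, {"ax": 0, "ay": 0, "az": 0, "dx": 0, "dy": 0, "dz": 0.15, "jaw": 140}, {"ax": 0, "ay": 0, "az": 0, "dx": 0, "dy": 0, "dz": 0, "jaw": 140}]'

```text
time: 15.93
position: [0.487, 0.0839, 0.1048]
ee_rot: [-0.0, 0.654, 0.757, -0.002]
force: [-0.3, -0.3, -0.5]
gripper_width: 0.0384
```

Run:
```python
from h import *
go([.4885,.0885,.111])
s=manip.get_image("side")
cv2.imwrite("pics/e.png",cv2.resize(s[90:240,200:340,::-1],None,fx=4,fy=4,interpolation=cv2.INTER_CUBIC))
```

```text
t 15.9333 pos [0.487  0.0839 0.1048] F [-0.322  -0.2904 -0.5197] w 0.03838763291183157
jaw yaw 8.344907765500809 z [-0.0024 -0.0027 -1.    ] units [ 0.1724  0.0845 -0.2486]
turn units [-0.0316  0.0262 -0.031 ]
```

View pics/e.png

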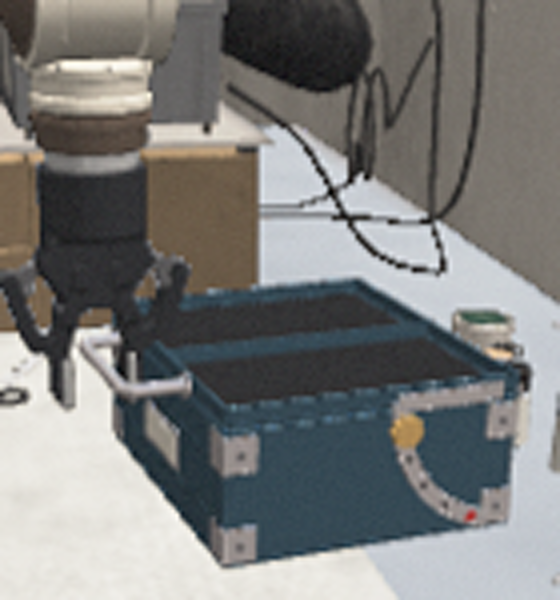

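Crop e: the fingers straddle the bar, front finger at (62,380) and rear finger at (130,365) between bar and lid, with no contact force. Closing.

carry_out --deltas '[{"ax": 0, "ay": 0, "az": 0, "dx": 0.15, "dy": 0.06, "dz": -0.2, "jaw": 140}, {"ax": 0, "ay": 0, "az": 0, "dx": 0, "dy": 0, "dz": 0, "jaw": 180}, {"ax": 0, "ay": 0, "az": 0, "dx": 0, "dy": 0, "dz": 0, "jaw": 210}, {"ax": 0, "ay": 0, "az": 0, "dx": 0, "dy": 0, "dz": 0, "jaw": 255}, {"ax": 0, "ay": 0, "az": 0, "dx": 0, "dy": 0, "dz": 0, "jaw": 255}, {"ax": 0, "ay": 0, "az": 0, "dx": 0, "dy": 0, "dz": 0, "jaw": 255}, {"ax": 0, "ay": 0, "az": 0, "dx": 0, "dy": 0, "dz": 0, "jaw": 255}]'

```text
time: 16.57
position: [0.4915, 0.0888, 0.1136]
ee_rot: [0.003, 0.654, 0.757, 0.001]
force: [0.8, -0.8, -4.0]
gripper_width: 0.0079
```

```bash
cat >> h.py <<'E'
H=np.array([.640+.112*C,.112+.112*S,.107])
def lid(ths):
    o=manip.get_obs();p=o["position"];M=R.from_quat(o["ee_rot"],scalar_first=True).as_matrix()
    u=np.array([C,S,0]);d=p-H;x,z=d@u,d[2];print("t",o["time"],"pos",p,"r",np.hypot(x,z),"theta",np.degrees(np.arctan2(z,-x)-np.arctan2(.006,.267)),"lat",d@[-S,C,0],"w",o["gripper_width"],"F",o["force"],"z",M[:,2],"q",o["q"])
    for th in ths:
        t=np.radians(th);b=H+u*(-.267*np.cos(t)+.006*np.sin(t))+[0,0,.267*np.sin(t)+.006*np.cos(t)]
        print(th,b,M.T@(b-p)/.025)
E
python3 -c "
from h import *
lid([10,20,30,45,60])"
```

```text
t 16.5667 pos [0.4915 0.0888 0.1136] r 0.26241039695016555 theta 0.1565344984281341 lat -0.0009719138056004523 w 0.007859348705162464 F [ 0.7989 -0.8281 -3.9565] z [ 0.0059 -0.0023 -1.    ] q [ 0.1806 -0.0473 -0.2236  1.3892 -0.0033  1.605 ]
10 [0.4917 0.0898 0.1593] [ 0.0332  0.0269 -1.8264]
20 [0.5047 0.0918 0.204 ] [ 0.0287  0.5589 -3.6109]
30 [0.525  0.0948 0.2457] [ 0.0252  1.3927 -5.2759]
45 [0.5682 0.1013 0.3   ] [ 0.022   3.1515 -7.4401]
60 [0.6239 0.1096 0.3412] [ 0.0215  5.4105 -9.0753]
```

The bar is held: width 7.9 mm, and the steady −4 N is lid weight taken up at the grip. The hinge estimate moves 4.6 mm so that the radius is 267 mm. Raising now.

carry_out --deltas '[{"ax": 0, "ay": 0, "az": 0, "dx": 0, "dy": 0.03, "dz": -0.4, "jaw": 255}, {"ax": 0, "ay": 0, "az": 0, "dx": 0, "dy": 0.07, "dz": -0.6, "jaw": 255}, {"ax": 0, "ay": 0, "az": 0, "dx": 0, "dy": 0.1, "dz": -0.6, "jaw": 255}, {"ax": 0, "ay": 0, "az": 0, "dx": 0, "dy": 0.14, "dz": -0.6, "jaw": 255}, {"ax": 0, "ay": 0, "az": 0, "dx": 0, "dy": 0.18, "dz": -0.6, "jaw": 255}, {"ax": 0, "ay": 0, "az": 0, "dx": 0, "dy": 0, "dz": 0, "jaw": 255}]'

```text
time: 17.07
position: [0.503, 0.0907, 0.1859]
ee_rot: [0.002, 0.653, 0.757, -0.001]
force: [2.7, -1.0, -4.8]
gripper_width: 0.0076
```

```bash
echo 'H=H+.0046*np.array([C,S,0])'>>h.py; python3 -c "
from h import *
lid([20,25,30,35,40,45,60])"
```

```text
t 17.0667 pos [0.503  0.0907 0.1859] r 0.26719361195051444 theta 15.879535632591482 lat -0.0008547710056328595 w 0.007578200167857858 F [ 2.6554 -0.9848 -4.8111] z [ 0.0012 -0.0034 -1.    ] q [ 0.1802 -0.0214 -0.0592  1.5324 -0.0036  1.6043]
20 [0.5092 0.0925 0.204 ] [ 0.032   0.2582 -0.7237]
25 [0.5185 0.0938 0.2253] [ 0.0296  0.6347 -1.5762]
30 [0.5296 0.0955 0.2457] [ 0.0274  1.0841 -2.3926]
35 [0.5424 0.0974 0.2651] [ 0.0255  1.6029 -3.1668]
40 [0.5568 0.0996 0.2832] [ 0.0238  2.1873 -3.8928]
45 [0.5728 0.102  0.3   ] [ 0.0225  2.8327 -4.5651]
60 [0.6284 0.1103 0.3412] [ 0.0203  5.0839 -6.211 ]
```

carry_out --deltas '[{"ax": 0, "ay": 0, "az": 0, "dx": 0, "dy": 0.26, "dz": -0.7, "jaw": 255}, {"ax": 0, "ay": 0, "az": 0, "dx": 0, "dy": 0.28, "dz": -0.65, "jaw": 255}, {"ax": 0, "ay": 0, "az": 0, "dx": 0, "dy": 0.33, "dz": -0.62, "jaw": 255}, {"ax": 0, "ay": 0, "az": 0, "dx": 0, "dy": 0.38, "dz": -0.6, "jaw": 255}, {"ax": 0, "ay": 0, "az": 0, "dx": 0, "dy": 0.42, "dz": -0.58, "jaw": 255}, {"ax": 0, "ay": 0, "az": 0, "dx": 0, "dy": 0.45, "dz": -0.55, "jaw": 255}, {"ax": 0, "ay": 0, "az": 0, "dx": 0, "dy": 0, "dz": 0, "jaw": 255}]'

```text
time: 17.65
position: [0.5502, 0.098, 0.2774]
ee_rot: [-0.004, 0.653, 0.757, -0.008]
force: [-0.4, 0.0, -4.0]
gripper_width: 0.0076
```

```bash
python3 -c "
from h import *
lid([45,50,55,60])"
```

```text
t 17.65 pos [0.5502 0.098  0.2774] r 0.26848553262005076 theta 38.11324797638362 lat -0.0005253325233977452 w 0.007608336053283309 F [-0.4375  0.012  -4.0291] z [-0.0163 -0.0059 -0.9998] q [ 0.1778  0.1385  0.2859  1.7352 -0.0029  1.6014]
45 [0.5728 0.102  0.3   ] [ 0.0189  0.9009 -0.9204]
50 [0.5901 0.1045 0.3154] [ 0.0176  1.5915 -1.5462]
55 [0.6087 0.1073 0.3292] [ 0.0166  2.334  -2.1095]
60 [0.6284 0.1103 0.3412] [ 0.0158  3.1227 -2.6059]
```

carry_out --deltas '[{"ax": 0, "ay": 0, "az": 0, "dx": 0, "dy": 0.5, "dz": -0.53, "jaw": 255}, {"ax": 0, "ay": 0, "az": 0, "dx": 0, "dy": 0.5, "dz": -0.48, "jaw": 255}, {"ax": 0, "ay": 0, "az": 0, "dx": 0, "dy": 0.52, "dz": -0.45, "jaw": 255}, {"ax": 0, "ay": 0, "az": 0, "dx": 0, "dy": 0.52, "dz": -0.4, "jaw": 255}, {"ax": 0, "ay": 0, "az": 0, "dx": 0, "dy": 0.4, "dz": -0.3, "jaw": 255}, {"ax": 0, "ay": 0, "az": 0, "dx": 0, "dy": 0, "dz": 0, "jaw": 255}, {"ax": 0, "ay": 0, "az": 0, "dx": 0, "dy": 0, "dz": 0, "jaw": 255}]'

```text
time: 18.23
position: [0.6039, 0.1064, 0.329]
ee_rot: [-0.011, 0.653, 0.757, -0.015]
force: [-5.4, -1.8, 1.5]
gripper_width: 0.0076
```

```bash
python3 -c "
from h import *
lid([60])"
```

```text
t 18.2333 pos [0.6039 0.1064 0.329 ] r 0.2696883696811814 theta 54.122669389920596 lat -0.000163919728823788 w 0.007614354681285988 F [-5.3937 -1.828   1.5323] z [-0.0352 -0.0082 -0.9993] q [ 0.1753  0.3437  0.6354  1.8986 -0.002   1.5985]
60 [0.6284 0.1103 0.3412] [ 0.0057  0.9737 -0.5239]
```

carry_out --deltas '[{"ax": 0, "ay": 0, "az": 0, "dx": 0, "dy": 0.4, "dz": -0.24, "jaw": 255}, {"ax": 0, "ay": 0, "az": 0, "dx": 0, "dy": 0.35, "dz": -0.2, "jaw": 255}, {"ax": 0, "ay": 0, "az": 0, "dx": 0, "dy": 0.15, "dz": -0.08, "jaw": 255}, {"ax": 0, "ay": 0, "az": 0, "dx": 0, "dy": 0, "dz": 0, "jaw": 255}, {"ax": 0, "ay": 0, "az": 0, "dx": 0, "dy": 0, "dz": 0, "jaw": 255}]'

```text
time: 18.65
position: [0.6217, 0.1092, 0.341]
ee_rot: [-0.013, 0.653, 0.757, -0.017]
force: [-4.0, -0.9, 1.7]
gripper_width: 0.0078
```

Run:
```python
from h import *
lid([60])
s=manip.get_image("side")
cv2.imwrite("pics/f.png",cv2.resize(s[60:330,180:360,::-1],None,fx=2.2,fy=2.2,interpolation=cv2.INTER_CUBIC))
cv2.imwrite("pics/f_side.png",s[:,:,::-1])
hsv=cv2.cvtColor(s,cv2.COLOR_RGB2HSV)
m=cv2.inRange(hsv,(0,120,80),(6,255,255))|cv2.inRange(hsv,(174,120,80),(179,255,255))
N,l,st,c=cv2.connectedComponentsWithStats(m)
for i in range(1,N):
    if 280<c[i][0]<345 and 150<c[i][1]<240: print("red",c[i],st[i,4])
```

```text
t 18.65 pos [0.6217 0.1092 0.341 ] r 0.27023577175802954 theta 58.71710454876255 lat -4.472649951953178e-05 w 0.007829061306019824 F [-4.0404 -0.9343  1.736 ] z [-0.0409 -0.0089 -0.9991] q [ 0.1746  0.421   0.7627  1.9543 -0.0017  1.5976]
60 [0.6284 0.1103 0.3412] [ 0.0019  0.2713 -0.0188]
```

View pics/f.png

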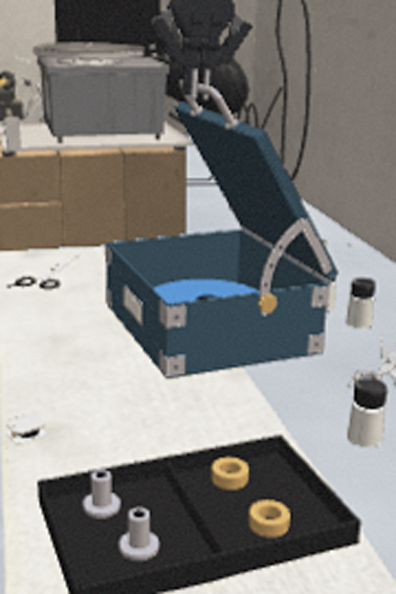

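The lid is up with the gripper on the bar at crop-f (205,90). The red dot is hidden at the screw (267,303), and all four parts are in the tray. Kinematics gives 58.7°. I trim by about 1°, then check the angle from the image by ray-casting onto the lid's right-side plane.

carry_out --deltas '[{"ax": 0, "ay": 0, "az": 0, "dx": 0, "dy": 0.17, "dz": -0.08, "jaw": 255}, {"ax": 0, "ay": 0, "az": 0, "dx": 0, "dy": 0, "dz": 0, "jaw": 255}, {"ax": 0, "ay": 0, "az": 0, "dx": 0, "dy": 0, "dz": 0, "jaw": 255}]'

```text
time: 18.95
position: [0.6245, 0.1096, 0.3427]
ee_rot: [-0.013, 0.653, 0.757, -0.017]
force: [-2.8, -1.4, 0.7]
gripper_width: 0.0077
```

Run:
```python
from h import *
lid([60])
s=manip.get_image("side");cv2.imwrite("pics/g_side.png",s[:,:,::-1])
cv2.imwrite("pics/g.png",cv2.resize(s[95:215,250:350,::-1],None,fx=5,fy=5,interpolation=cv2.INTER_CUBIC))
```

```text
t 18.95 pos [0.6245 0.1096 0.3427] r 0.2702613556047022 theta 59.41131843986345 lat -3.587008280630383e-05 w 0.007742173154934833 F [-2.7841 -1.4264  0.6637] z [-0.0421 -0.0091 -0.9991] q [ 0.1745  0.4342  0.7842  1.9638 -0.0016  1.5974]
60 [0.6284 0.1103 0.3412] [0.0017 0.1609 0.0513]
```

View pics/g.png

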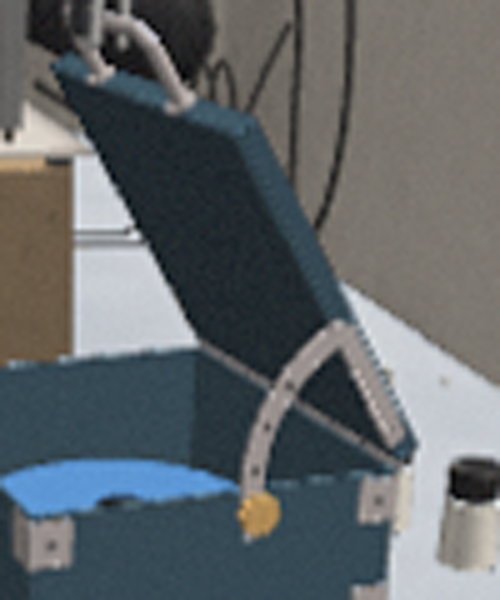

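Crop g: the lid's outer right edge runs from (257,122) to (413,443), and the red dot is covered by the screw head at (258,513).

Run:
```python
from h import *
G=lambda x,y:((x+.5)/5-.5+250,(y+.5)/5-.5+95)
n=np.array([-S,C,0]);P0=np.array([.6423,.1124,0])-.130*n
def pl(p):
    e,d=ray("side",p);X=e+d*((P0-e)@n)/(d@n);return X@[C,S,0],X[2]
a,b=pl(G(257,122)),pl(G(413,443));print(a,b,np.degrees(np.arctan2(a[1]-b[1],b[0]-a[0])),np.hypot(a[1]-b[1],b[0]-a[0]))
h=H@[C,S,0]
for th in(56,60,64):
    t=np.radians(th)
    f=lambda x,z:H+np.array([C,S,0])*(x*np.cos(t)+z*np.sin(t))-.13*n+np.array([0,0,-x*np.sin(t)+z*np.cos(t)])
    p=proj("side",f(-.222,.015));print(th,((p-[250,95]+.5)*5-.5))
# bystanders: change between first and present side picture
a=cv2.imread("pics/side0.png");b=cv2.imread("pics/g_side.png")
for k,(x,y,w,h2) in dict(shears=(175,180,45,16),loupe=(180,245,25,18),pot=(336,228,24,40)).items():
    print(k,cv2.absdiff(a,b)[y:y+h2,x:x+w].mean())
```

```text
(np.float64(0.6668401255101912), np.float64(0.301354206613323)) (np.float64(0.7755607052398397), np.float64(0.11810758538126537)) 59.319260849860434 0.21307155758034915
56 [234.5836 127.0232]
60 [259.9286 111.0452]
64 [285.8936  97.0569]
shears 0.8768518518518519
loupe 0.9377777777777778
pot 1.7125
```

Image 59.3° and kinematics 59.4° agree, and the bystanders haven't changed in the picture. A last stillness check, then I hand in.

carry_out --deltas '[{"ax": 0, "ay": 0, "az": 0, "dx": 0, "dy": 0, "dz": 0, "jaw": 255}, {"ax": 0, "ay": 0, "az": 0, "dx": 0, "dy": 0, "dz": 0, "jaw": 255}, {"ax": 0, "ay": 0, "az": 0, "dx": 0, "dy": 0, "dz": 0, "jaw": 255}]'

```text
time: 19.25
position: [0.6241, 0.1096, 0.3424]
ee_rot: [-0.013, 0.653, 0.757, -0.017]
force: [-3.5, -0.6, 0.9]
gripper_width: 0.0075
```

```bash
python3 -c "
from h import *
lid([60]);print(manip.sign_off())"
```

```text
t 19.25 pos [0.6241 0.1096 0.3424] r 0.27026692191316515 theta 59.30404564558963 lat -1.859546832556902e-05 w 0.007479876588079809 F [-3.4721 -0.5941  0.8821] z [-0.0423 -0.0091 -0.9991] q [ 0.1745  0.4327  0.7816  1.9629 -0.0016  1.5974]
60 [0.6284 0.1103 0.3412] [0.0009 0.1782 0.0408]
the job is handed in; nothing more can be done
None
```

The ring and the bush are each in the sorting-tray compartment with their like, and the gripper is holding the lid by its bar at about 59.3°. I moved the parts with the lid still shut, then raised it. I handed the job in at 19.3 s, and no verdict was reported.

**Last checks:**
- **Lid angle:** it reads 59.3° from the arm's position and 59.3° from the side picture. The stay's red dot is hidden behind the screw head, which fits 60° but is only a rough check.
- **Hold:** the tool moved less than 0.5 mm over the last 0.25 s, with the jaws closed on the bar.
- **Parts:** the pictures show both rings together in one compartment and both bushes standing in the other.
- **Bystanders:** the shears, pot and loupe look unchanged in the side view.

**Readings that disagreed:**
- **Hinge position:** my first estimate from the pictures was 4.6 mm off along the chest's depth, so I corrected it once the bar was gripped.
- **Bar distance from hinge:** it read 270 mm at the end instead of 267 mm, which I put at under 1° of lid angle.
- **Gripper width:** it read 2–3.5 mm less than the true size of every part it held.

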